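Make up two sampling kits on the lab bench

TASK

Make up the two sampling kits from the stock standing on the dark bench mat: the tray with two pockets gets one wide jar and the slide mailer, and the tray with three pockets gets the other wide jar and the two short vials, each thing standing upright on the floor of the pocket made for it. Leave the tall vial and the brown dropper bottle standing where they are.

Things in the scene. Friction and masses are not known exactly. Their poses are not given: they have to be found in the camera images.
- two_pocket_tray: Two-pocket kit tray: fixed flat grey plate, 160 (x) x 94 (y) x 16 mm high, its x within 20 degrees of straight away from the robot. Pockets open upward, 12 mm deep (floor 4 mm above bench), all at y = 0: round, 74 mm across, at x = -33 mm (for a jar) and rectangular, 58 (x) x 44 mm (y), at x = +41 mm (for the slide mailer). Origin: centre of its underside on the bench; z up.
- three_pocket_tray: Three-pocket kit tray: fixed flat grey plate, 202 (x) x 94 (y) x 16 mm high, its x within 20 degrees of straight away from the robot. Pockets open upward, 12 mm deep (floor 4 mm above bench), all at y = 0: round, 74 mm across, at x = -54 mm (for a jar) and two round, 46 mm across, at x = +14 mm and x = +68 mm (for one short vial each). Origin: centre of its underside on the bench; z up.
- jar1_center (a point): A wide round specimen jar, white with a red screw cap: 56 mm across the cap, 52 mm body, 70 mm tall, about 60 g, standing upright. Loose. The two jars are identical and interchangeable. This point is its centre, half-way up (35 mm above its underside); z is its axis, up.
- jar2_center (a point): A wide round specimen jar, white with a red screw cap: 56 mm across the cap, 52 mm body, 70 mm tall, about 60 g, standing upright. Loose. The two jars are identical and interchangeable. This point is its centre, half-way up (35 mm above its underside); z is its axis, up.
- vial1_center (a point): A short slim sample vial, translucent with a white cap: 27 mm across, 70 mm tall, about 30 g, standing upright. Loose. The two short vials are identical and interchangeable. This point is its centre, half-way up (35 mm above its underside); z is its axis, up.
- vial2_center (a point): A short slim sample vial, translucent with a white cap: 27 mm across, 70 mm tall, about 30 g, standing upright. Loose. The two short vials are identical and interchangeable. This point is its centre, half-way up (35 mm above its underside); z is its axis, up.
- mailer_center (a point): The slide mailer: a pale upright flat-sided box with a white cap, 41 mm along its x, 25 mm along its y, 84 mm tall, about 50 g. Loose. Best gripped across its 25 mm thickness (along its y); stands in its pocket with its x along the tray's x, either way round. This point is its centre, half-way up (42 mm above its underside); z up.
- tall_vial_center (a point): The tall vial, not part of any kit, to be left standing: 27 mm across and 112 mm tall, its white cap with a wider 36 mm rim on top, otherwise like the short vials. Loose. This point is its centre, half-way up (56 mm above its underside); z up.
- dropper_center (a point): The brown dropper bottle with a black neck and rubber teat, not part of any kit, to be left standing: 36 mm across, 94 mm tall. Loose. This point is 47 mm above its underside; z up.
Not all that is in view belongs to the job. What is shaped like the part that bears vial2_center but green is not meant.

How it is judged (in metres and radians):
At the end, for the whole second after the job is handed in: Every pocket holds its thing (jars and vials interchangeable): upright within 7 degrees, within 12 mm of the pocket centre along each tray axis, within 4 mm of resting on its floor, released, at rest. Tall vial and dropper bottle stand within 25 mm of where they began ((((x of jar1_center in the frame of two_pocket_tray between -0.045 and -0.021 m and y of jar1_center in the frame of two_pocket_tray between -0.012 and 0.012 m and z of jar1_center in the frame of two_pocket_tray between 0.035 and 0.043 m and angle between jar1_center's own z axis and vertical below 0.12 rad) and (x of jar2_center in the frame of three_pocket_tray between -0.066 and -0.042 m and y of jar2_center in the frame of three_pocket_tray between -0.012 and 0.012 m and z of jar2_center in the frame of three_pocket_tray between 0.035 and 0.043 m and angle between jar2_center's own z axis and vertical below 0.12 rad)) or ((x of jar2_center in the frame of two_pocket_tray between -0.045 and -0.021 m and y of jar2_center in the frame of two_pocket_tray between -0.012 and 0.012 m and z of jar2_center in the frame of two_pocket_tray between 0.035 and 0.043 m and angle between jar2_center's own z axis and vertical below 0.12 rad) and (x of jar1_center in the frame of three_pocket_tray between -0.066 and -0.042 m and y of jar1_center in the frame of three_pocket_tray between -0.012 and 0.012 m and z of jar1_center in the frame of three_pocket_tray between 0.035 and 0.043 m and angle between jar1_center's own z axis and vertical below 0.12 rad))) and (((x of vial1_center in the frame of three_pocket_tray between 0.002 and 0.026 m and y of vial1_center in the frame of three_pocket_tray between -0.012 and 0.012 m and z of vial1_center in the frame of three_pocket_tray between 0.035 and 0.043 m and angle between vial1_center's own z axis and vertical below 0.12 rad) and (x of vial2_center in the frame of three_pocket_tray between 0.056 and 0.08 m and y of vial2_center in the frame of three_pocket_tray between -0.012 and 0.012 m and z of vial2_center in the frame of three_pocket_tray between 0.035 and 0.043 m and angle between vial2_center's own z axis and vertical below 0.12 rad)) or ((x of vial2_center in the frame of three_pocket_tray between 0.002 and 0.026 m and y of vial2_center in the frame of three_pocket_tray between -0.012 and 0.012 m and z of vial2_center in the frame of three_pocket_tray between 0.035 and 0.043 m and angle between vial2_center's own z axis and vertical below 0.12 rad) and (x of vial1_center in the frame of three_pocket_tray between 0.056 and 0.08 m and y of vial1_center in the frame of three_pocket_tray between -0.012 and 0.012 m and z of vial1_center in the frame of three_pocket_tray between 0.035 and 0.043 m and angle between vial1_center's own z axis and vertical below 0.12 rad))) and x of mailer_center in the frame of two_pocket_tray between 0.029 and 0.053 m and y of mailer_center in the frame of two_pocket_tray between -0.012 and 0.012 m and z of mailer_center in the frame of two_pocket_tray between 0.042 and 0.05 m and angle between each of mailer_center, tall_vial_center, dropper_center's own z axis and vertical below 0.12 rad and linear speed of each of jar1, jar2, vial1, vial2, mailer below 0.02 m/s and distance of each of tall_vial_center, dropper_center from where it was at the start of the episode below 0.025 m); the robot touches nothing.
It fails at once if the tall vial is knocked over or shifted (distance of tall_vial_center from where it was at the start of the episode above 0.025 m or angle between tall_vial_center's own z axis and vertical above 0.5 rad).
It fails at once if the dropper bottle is knocked over or shifted (distance of dropper_center from where it was at the start of the episode above 0.025 m or angle between dropper_center's own z axis and vertical above 0.5 rad).
It also fails if it takes over 134 s, if anything falls off the work surface, if the arm or the gripper's body presses on something with over 40 N, if the wrist force passes 120 N, or if a joint passes its speed limit or range.

ROBOT

A 6-joint arm with a two-finger parallel gripper is mounted at the origin on the work surface. World frame = base frame: x ahead of the robot, y to its left, z up, the work surface at z = 0. Lengths are in m, angles in degrees, forces in N, time in s.
With the tool pointing down it reaches from about 0.325 to 0.9 m from the base axis. Payload 6.1 kg.
Tool frame: the origin (TCP) lies between the finger pads; the fingertips stand 17 mm ahead of it and the grasp point (between the pads) lies 2 mm behind it; z points along the fingers, y is the line along which they close (so a half turn about z gives the same grasp; the last joint's range is limited). The gripper opens to 87 mm and grips with 3 to 60 N. Pads are 19 mm wide; open, the fingers measure 117 mm over their backs; the gripper's body (75 mm by 190 mm) begins 51 mm behind the grasp point.
Start: joints at [66.687, 12.628, 87.462, -0, 79.91, -7.225], TCP at [0.173, 0.601, 0.24] pointing down, gripper open.
Joint ranges: [-170.65, 170.65], [-52.31, 119.04], [5.05, 147.46], [-71.25, 251.25], [11.57, 151.72], [-153.62, 153.62]. Speed limits (degrees/s): [147.25, 147.25, 172.46, 180, 180, 180].

INTERFACE

Orientations are given as a 3x3 rotation matrix whose columns are the frame's x, y, z axes.
In Python, from plant import arm, jaws, kin, viewer, order gives the robot as it stands. Calls block until the motion is done:
- arm.move_ptp(position, orientation): joint-space move of the TCP to a pose.
- arm.servo_line(position, rotation=None, rate=0.15): straight line of the TCP; rotation=None keeps the orientation; rate is the mean speed in m/s.
- arm.move_j(angles): joint-space move.
- jaws.set_gripper(opening, newtons=None): finger opening in m; newtons is the grip in N (None keeps the last); returns when the fingers have stopped.
- arm.dwell(seconds).
- kin.ik(position, orientation): joint angles nearest the present ones, or None.
- arm.observe(): the state.
- viewer.capture(name): name is "scene" or "top" or "wrist"; returns (picture, depth): 384x512x3 uint8, red, green, blue; 384x512 float32, m along the optical axis (not along the pixel's ray), 0 where there is no reading.
- viewer.camera_info(name): a dict with "fov_y" (degrees; the focal length in pixels is half the picture's height over the tangent of half this angle, whatever the lens; pixels are square), "cx", "cy" (the principal point, pixels), "k1" (the pictures are not rectified: a ray, as slopes to the right and down, at radius r is drawn at 1 + k1 r^2 times it, then the intrinsics apply), "pose" (4x4, takes a point from camera to world coordinates). Camera axes: x right, y down, z forward; pixel columns grow to the right and rows downward; lengths in m; the calibration is good to about 2 mm. A picture is of the moment at which its call begins: read the wrist's pose just before it. camera_info takes no time and is no camera call; for the wrist camera it gives the pose at the moment of the call.
A pose or a line that the arm cannot do raises arm.MotionError and nothing moves.
- order.sign_off(): hands the job in; it is judged then, once.
The state is a dict: "time": time; "qpos": joint angles; "joint_velocities": joint speeds; "tau": joint torques, N m; "position": TCP position; "tcp_rot": TCP orientation; "wrist_force": force on the tool from outside, world axes, zero at the start; "ft_torque": the same for the moment, N m; "width": finger opening in m; "grasp_force": force on a finger pad.
Only numpy, scipy, OpenCV 4.12 (cv2) and the standard library are available. Lean on these libraries where they do the work, as an engineer would, in place of code of your own. Each camera call takes 0.05 s, during which the arm holds its last target. There are 200 camera calls.

## Working session

There is one attempt and no reset: what is moved stays moved. The work goes in short steps, each a Python script; the robot and the scene stay as the last script left them, time stands still between calls to the robot, and variables do not carry over. Pictures are saved under pics/ and viewed, at most 14 in all, crops included, and the job is handed in when it is done.

```bash
ls; mkdir -p pics; python3 - <<'E'
from plant import arm,viewer
import cv2,numpy as np
for n in("scene","top"):
    p,d=viewer.capture(n); cv2.imwrite(f"pics/{n}0.png",p[:,:,::-1]); np.savez(f"{n}0.npz",p=p,d=d)
    print(n,viewer.camera_info(n), (d>0).mean())
print(viewer.camera_info("wrist")); s=arm.observe(); print(s["time"],s["tcp_rot"],s["position"])
E
```

```text
pics
scene {'fov_y': 52.20769734600928, 'cx': 259.5074483448859, 'cy': 193.90336354846767, 'k1': -0.05084955873794091, 'pose': array([[-0.14181629,  0.61972592, -0.77189891,  1.14386754],
       [ 0.98989135,  0.09020358, -0.10944597,  0.08991095],
       [ 0.00180154, -0.77961728, -0.62625367,  0.60313013],
       [ 0.        ,  0.        ,  0.        ,  1.        ]])} 0.9961039225260416
top {'fov_y': 45.40450726444545, 'cx': 266.45429555147695, 'cy': 180.460633063765, 'k1': 0.021084126087572482, 'pose': array([[ 1.52887020e-02, -9.89830099e-01,  1.41430654e-01,
         3.46268475e-01],
       [-9.99880819e-01, -1.54384875e-02,  3.81832791e-05,
        -8.36594455e-03],
       [ 2.14568043e-03, -1.41414382e-01, -9.89948165e-01,
         1.17817939e+00],
       [ 0.00000000e+00,  0.00000000e+00,  0.00000000e+00,
         1.00000000e+00]])} 0.995819091796875
{'fov_y': 62.14490523657037, 'cx': 251.12950835241395, 'cy': 191.61691831791325, 'k1': -0.08604999621189346, 'pose': array([[ 0.27716174,  0.93255467,  0.23135073,  0.11035885],
       [ 0.96082216, -0.26864002, -0.06821521,  0.61860596],
       [-0.00146435,  0.24119356, -0.97047593,  0.38191382],
       [ 0.        ,  0.        ,  0.        ,  1.        ]])}
0.1 [[-9.60828220e-01  2.77143710e-01 -7.03757167e-04]
 [ 2.77144515e-01  9.60826849e-01 -1.63828813e-03]
 [ 2.22147531e-04 -1.76915590e-03 -9.99998410e-01]] [0.17299121 0.60001427 0.23855374]
```

View pics/top0.png

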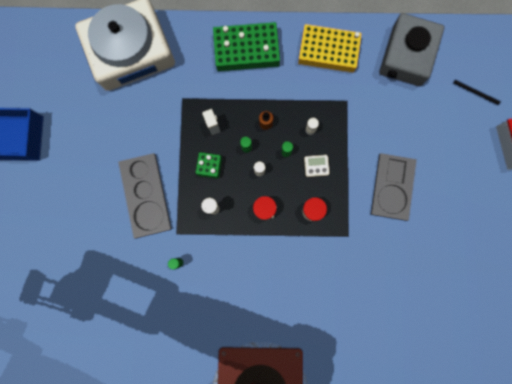

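View pics/scene0.png

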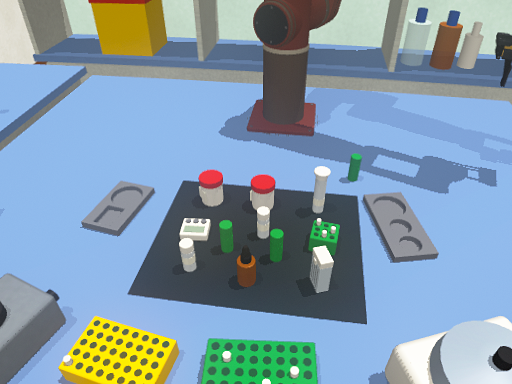

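The top view shows:
- Mailer at (211,121), dropper at (266,119) and tall vial at (210,205).
- Short vials at (312,125) and (259,168), and jars at (264,208) and (315,209).
- Three-pocket tray at (145,195) and two-pocket tray at (394,187), both with their jar pockets nearest the robot.

The green vials are decoys. The scene view agrees with this.

```bash
cat > h.py <<'E'
import cv2,numpy as np
from plant import viewer
def rays(info,px,shape=(384,512)):
    f=shape[0]/2/np.tan(np.radians(info["fov_y"]/2))
    K=np.array([[f,0,info["cx"]],[0,f,info["cy"]],[0,0,1.]])
    u=cv2.undistortPoints(np.asarray(px,float).reshape(-1,1,2),K,np.array([info["k1"],0,0,0,0.])).reshape(-1,2)
    return np.c_[u,np.ones(len(u))]
def onplane(info,px,z):
    P=np.array(info["pose"]); r=rays(info,px)@P[:3,:3].T; o=P[:3,3]
    return o+r*((z-o[2])/r[:,2])[:,None]
def cloud(info,d):
    v,u=np.mgrid[:384,:512]; P=np.array(info["pose"])
    c=rays(info,np.c_[u.ravel(),v.ravel()])*d.reshape(-1,1)
    return (c@P[:3,:3].T+P[:3,3]).reshape(384,512,3)
E
python3 - <<'E'
from h import *
np.set_printoptions(precision=4,suppress=True)
a=np.load("top0.npz");info=viewer.camera_info("top");X=cloud(info,a["d"]);p=a["p"]
print("bench z",np.median(X[250:300,350:450,2]))
hsv=cv2.cvtColor(p,cv2.COLOR_RGB2HSV)
names=dict(mailer=(211,121,.084),drop=(266,119,.094),vA=(312,125,.07),vB=(259,168,.07),tall=(210,205,.112),jA=(264,208,.07),jB=(315,209,.07),gA=(246,143,.06),gB=(288,148,.06),rack=(208,165,.03),timer=(317,166,.02))
for n,(u,v,z) in names.items():
    w=np.zeros((384,512),bool); w[v-22:v+23,u-22:u+23]=1
    m=w&(X[...,2]>z-.008)&(X[...,2]<z+.03)
    k,l,st,c=cv2.connectedComponentsWithStats(m.astype(np.uint8))
    if k<2: print(n,"none",X[v-3:v+4,u-3:u+4,2].max());continue
    i=1+np.argmin(np.hypot(*(c[1:]-[u,v]).T)+ (st[1:,4]<8)*50); mm=l==i
    q=onplane(info,np.argwhere(mm)[:,::-1],z)[:,:2]
    r=cv2.minAreaRect(q.astype(np.float32)*1000)
    print(n,mm.sum(),"z",np.median(X[mm][:,2]).round(4),"mean",q.mean(0),"rect",np.round(r[0],1),np.round(r[1],1),round(r[2],1))
for n,(u,v) in dict(T3=(145,195),T2=(394,187)).items():
    w=np.zeros((384,512),bool); w[v-50:v+50,u-33:u+33]=1
    m=(w&(hsv[...,1]<70)).astype(np.uint8)
    k,l,st,c=cv2.connectedComponentsWithStats(m); i=1+np.argmax(st[1:,4])
    q=onplane(info,np.argwhere(l==i)[:,::-1],.016)[:,:2]
    r=cv2.minAreaRect(q.astype(np.float32)*1000)
    print(n,st[i],"rect",np.round(r[0],1),np.round(r[1],1),round(r[2],1),"z",np.median(X[l==i][:,2]))
E
```

```text
bench z 0.0005592314830988876
mailer 173 z 0.084 mean [0.6547 0.1332] rect [654.7 132.8] [43.1 25.5] 23.0
drop 19 z 0.0919 mean [ 0.6652 -0.0046] rect [664.6  -4.7] [10.   9.7] 0.9
vA 94 z 0.0697 mean [ 0.65   -0.1204] rect [ 650.5 -120.4] [25.6 22.4] 0.2
vB 95 z 0.07 mean [0.5379 0.0099] rect [537.6  10.4] [24.8 24.5] 0.9
tall 181 z 0.1125 mean [0.4385 0.1248] rect [438.9 124.5] [32.7 32.7] 0.9
jA 413 z 0.0703 mean [ 0.4385 -0.0041] rect [438.7  -4.3] [54.  54.6] 77.1
jB 415 z 0.0704 mean [ 0.4372 -0.1259] rect [ 437.4 -126.1] [52.6 55.2] 45.6
gA 97 z 0.0694 mean [0.6013 0.0454] rect [600.7  45.3] [28.  22.4] 1.2
gB 100 z 0.0701 mean [ 0.5909 -0.0579] rect [589.6 -58.1] [27.9 24.9] 0.6
rack 516 z 0.0403 mean [0.5487 0.1404] rect [548.8 140.3] [58.2 58.1] 82.7
timer 465 z 0.0208 mean [ 0.5528 -0.1359] rect [ 552.9 -135.8] [52.5 59.6] 4.5
T3 [ 118  153   53   85 3031] rect [470.9 302.1] [203.   96.6] 14.7 z 0.01435094690105676
T2 [ 371  153   45   68 2361] rect [ 502.5 -332.7] [ 96.  161.2] 81.1 z 0.013042348499004763
```

```bash
cat > m.py <<'E'
import numpy as np
from plant import arm,jaws,kin
def R(phi):
    c,s=np.cos(np.radians(phi)),np.sin(np.radians(phi))
    return np.array([[-s,c,0],[c,s,0],[0,0,-1.]])
T={2:(np.array([.5025,-.3335]),-8.9),3:(np.array([.4709,.3030]),14.7)}
def slot(t,x):
    o,a=T[t]; a=np.radians(a); return o+x*np.array([np.cos(a),np.sin(a)])
def best(p,phi,sgn=(0,180,-180)):
    o=[(np.abs(q-np.array(arm.observe()["qpos"])).max(),phi+k) for k in sgn if (q:=kin.ik(p,R(phi+k))) is not None]
    if not o: raise SystemExit(f"no ik {p} {phi}")
    return min(o)[1]
UP=.20
def pick(xy,phi,z,op,N):
    p=np.r_[xy,UP]; phi=best(p,phi); jaws.set_gripper(op); arm.move_ptp(p,R(phi))
    arm.servo_line(np.r_[xy,z],rate=.12); jaws.set_gripper(0,N)
    s=arm.observe(); print("grip w %.4f F %.1f pos"%(s["width"],s["grasp_force"]),np.round(s["position"],4))
    arm.servo_line(p,rate=.15)
    s=arm.observe(); print("lift w %.4f F %.1f t %.1f"%(s["width"],s["grasp_force"],s["time"]))
def place(t,x,z,op):
    xy=slot(t,x); phi=T[t][1]+90; p=np.r_[xy,UP]; phi=best(p,phi); arm.move_ptp(p,R(phi))
    arm.servo_line(np.r_[xy,z+.0205],rate=.14); arm.servo_line(np.r_[xy,z+.0048],rate=.05)
    s=arm.observe(); print("place",np.round(s["position"],4),np.round(s["wrist_force"],1))
    jaws.set_gripper(op); arm.servo_line(p,rate=.15); print("t",arm.observe()["time"])
E
python3 - <<'E'
from h import *; import m
np.set_printoptions(precision=4,suppress=True)
a=np.load("scene0.npz");info=viewer.camera_info("scene");X=cloud(info,a["d"]);hsv=cv2.cvtColor(a["p"],cv2.COLOR_RGB2HSV)
# cross-check: depth clouds from the scene view
for n,(u,v,z) in dict(jB=(211,178,.07),jA=(263,184,.07),vB=(263,212,.07),vA=(188,243,.07),mailer=(321,255,.084)).items():
    w=np.zeros((384,512),bool); w[v-15:v+16,u-15:u+16]=1
    q=X[w&(abs(X[...,2]-z)<.004)][:,:2]; print(n,len(q),(q.min(0)+q.max(0))/2)
for n,(u,v) in dict(T3=(399,225),T2=(120,207)).items():
    w=np.zeros((384,512),bool); w[v-42:v+43,u-45:u+46]=1
    q=X[w&(hsv[...,1]<80)&(abs(X[...,2]-.016)<.003)][:,:2]
    r=cv2.minAreaRect(q.astype(np.float32)*1000); print(n,np.round(r[0],1),np.round(r[1],1),round(r[2],1))
for t,x in((3,-.054),(3,.014),(3,.068),(2,-.033),(2,.041)):
    xy=m.slot(t,x); print(t,xy,m.best(np.r_[xy,.06],m.T[t][1]+90))
E
```

```text
jB 299 [ 0.439  -0.1246]
jA 320 [ 0.4408 -0.003 ]
vB 105 [0.5398 0.0116]
vA 134 [ 0.6525 -0.1203]
mailer 273 [0.6576 0.1353]
T3 [472.9 304. ] [207.5  97. ] 14.5
T2 [ 503.5 -332.5] [ 98.3 162.4] 80.3
3 [0.4187 0.2893] 104.7
3 [0.4844 0.3066] 104.7
3 [0.5367 0.3203] 104.7
2 [ 0.4699 -0.3284] -98.9
2 [ 0.543  -0.3398] -98.9
```

The two cameras agree to about 2 mm. I'll average their readings and start with the first jar.

```bash
python3 - <<'E'
import m,cv2
from plant import viewer
m.pick([.4396,-.0036],0,.056,.078,15); m.place(3,-.054,.056,.075)
p,d=viewer.capture("top"); cv2.imwrite("pics/top1.png",p[:,:,::-1])
p,d=viewer.capture("scene"); cv2.imwrite("pics/scene1.png",p[:,:,::-1])
E
```

```text
grip w 0.0550 F 15.0 pos [ 0.4398 -0.0036  0.0562]
lift w 0.0556 F 15.0 t 6.0
place [0.4183 0.2892 0.0604] [ 0.2  0.1 -0.9]
t 10.3417
```

View pics/scene1.png

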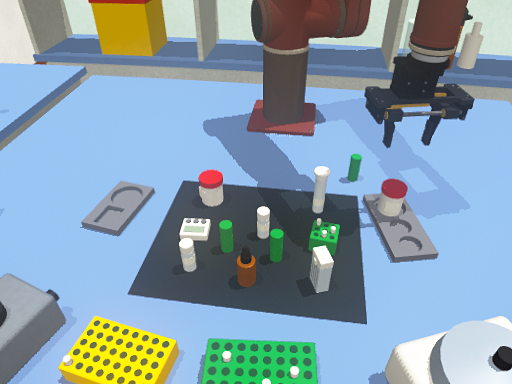

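The jar stands in the three-pocket tray's jar pocket, at (392,197), and nothing else has moved. I'll carry on with the remaining four.

```bash
python3 - <<'E'
import m,cv2
from plant import viewer
m.pick([.5389,.0107],90,.050,.048,10); m.place(3,.068,.050,.044)
m.pick([.6515,-.1204],90,.050,.048,10); m.place(3,.014,.050,.044)
p,d=viewer.capture("scene"); cv2.imwrite("pics/scene2.png",p[:,:,::-1])
E
```

```text
grip w 0.0260 F 10.1 pos [0.539  0.0107 0.0501]
lift w 0.0261 F 10.0 t 15.4
place [0.5364 0.3202 0.0544] [-0.7 -0.7 -0.7]
t 19.9333
grip w 0.0258 F 10.1 pos [ 0.6516 -0.1204  0.0502]
lift w 0.0262 F 10.1 t 25.1
place [0.4842 0.3064 0.0544] [-0.3 -0.4 -0.2]
t 30.05
```

View pics/scene2.png

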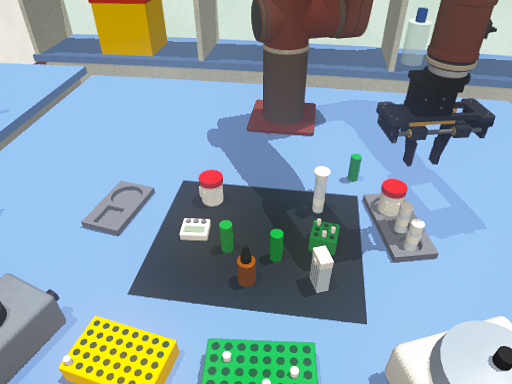

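Both vials stand in their pockets at (402,218) and (415,235). Mailer and second jar next.

```bash
python3 - <<'E'
import m,cv2
from h import *
from plant import viewer,arm
m.pick([.656,.1342],113,.060,.045,12); m.place(2,.041,.060,.042)
m.pick([.4382,-.1252],0,.056,.078,15); m.place(2,-.033,.056,.075)
arm.move_ptp([.35,-.15,.35],m.R(90))
p,d=viewer.capture("scene"); cv2.imwrite("pics/scene3.png",p[:,:,::-1])
i=viewer.camera_info("scene")
Y=cloud(i,d)
p,d=viewer.capture("top"); cv2.imwrite("pics/top3.png",p[:,:,::-1]); i=viewer.camera_info("top"); X=cloud(i,d)
for n,t,x,z in (("j",3,-.054,.074),("v",3,.014,.074),("v",3,.068,.074),("m",2,.041,.088),("j",2,-.033,.074)):
    c=m.slot(t,x); a=np.radians(m.T[t][1]); B=np.array([[np.cos(a),np.sin(a)],[-np.sin(a),np.cos(a)]])
    for C in (X,Y):
        q=C[(np.hypot(*(C[...,:2]-c).transpose(2,0,1))<.042)&(abs(C[...,2]-z)<.006)]
        e=(q[:,:2]-c)@B.T*1000 if len(q) else np.zeros((1,2))
        ok=(np.abs(e[:,0])<36); e=e[ok]
        print(n,t,len(q),"z",np.round(np.median(q[:,2]),4),"err",np.round((e.min(0)+e.max(0))/2,1),"size",np.round(np.ptp(e,0),1))
E
```

```text
grip w 0.0246 F 12.0 pos [0.6562 0.1342 0.0603]
lift w 0.0245 F 12.0 t 34.2
place [ 0.5428 -0.3397  0.0644] [ 0.1  0.4 -1. ]
t 39.125
grip w 0.0553 F 15.0 pos [ 0.4384 -0.1253  0.0563]
lift w 0.0552 F 15.0 t 44.5
place [ 0.4697 -0.3282  0.0604] [-0.1 -0.6 -0.4]
t 49.0083
j 3 423 z 0.0745 err [-1.5 -0.3] size [54.5 54.4]
j 3 361 z 0.0752 err [2.3 1. ] size [55.5 55.8]
v 3 106 z 0.0739 err [-1.4 -0.8] size [25.7 25.4]
v 3 126 z 0.0745 err [1.9 0.7] size [25.6 26.7]
v 3 97 z 0.0738 err [-1.5 -0. ] size [25. 26.]
v 3 135 z 0.0743 err [2.8 1.4] size [25.4 25.8]
m 2 185 z 0.0877 err [-0.9  0.4] size [41.4 26.7]
m 2 184 z 0.0888 err [0.6 0.4] size [43.9 26.6]
j 2 217 z 0.0742 err [ 4.  -0.3] size [38.5 50.6]
j 2 301 z 0.0735 err [-1.4  2.6] size [54.4 56.3]
```

View pics/scene3.png

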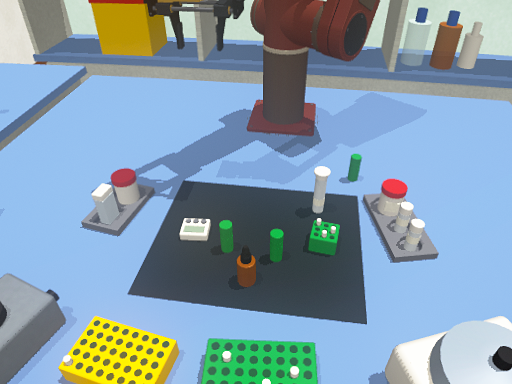

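View pics/top3.png

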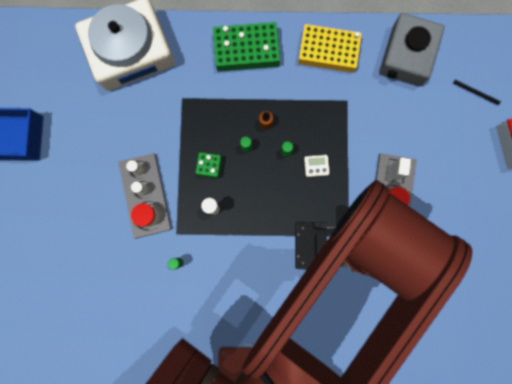

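All five stand in their pockets: each top is about 4 mm higher than it was on the bench, and each centre is within 3 mm of its pocket. The one 4 mm reading is the second jar, which the arm partly hides in the top view. The tall vial, still at (210,205), and the dropper, at (266,119), haven't moved, so I'll hand it in.

```bash
python3 -c "
from plant import order; print(order.sign_off())"
```

```text
the job is handed in; nothing more can be done
None
```

Both kits are made up and the job is handed in at about 50 s of the 134 s allowed; the last pictures show all five things upright in their pockets and the tall vial and dropper bottle unmoved, though the sign-off returned no verdict.

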